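# Set up the reading stand on the loft desk

### The arm

A 6-joint arm with a two-finger parallel gripper is mounted at the origin on the work surface. World frame = base frame: x ahead of the robot, y to its left, z up, the work surface at z = 0. Lengths are in m, angles in rad, forces in N, time in s.
With the tool pointing down it reaches from about 0.325 to 0.9 m from the base axis. Payload 6.1 kg.
Tool frame: the origin (TCP) lies midway between the tips of the shut fingers; the grasp point (between the pads) lies 19 mm behind it; z points along the fingers, y is the line along which they close (so a half turn about z gives the same grasp; the last joint's range is limited). The gripper opens to 87 mm and grips with 3 to 60 N. Pads are 19 mm wide; open, the fingers measure 117 mm over their backs; the gripper's body (75 mm by 190 mm) begins 51 mm behind the grasp point.
Start: joints at [-1.47, 0.22, 1.526, -0, 1.395, -0.126], TCP at [0.141, -0.609, 0.223] pointing down, gripper open.
Joint ranges: [-2.98, 2.98], [-0.91, 2.08], [0.09, 2.57], [-1.24, 4.39], [0.2, 2.65], [-2.68, 2.68]. Speed limits (rad/s): [2.57, 2.57, 3.01, 3.14, 3.14, 3.14].

### API

Orientations are given as a unit quaternion [w, x, y, z].
In Python, from rig import arm gives the robot as it stands.
- The arm moves only by the shell command python3 -m crank 'ROWS'. ROWS is JSON, a list of rows, each an object with "grip": the opening, from 0 (shut) to 1 (fully open); "dp": the shift along the world's x, y, z in mm, a list of three; "angular": the turn, a rotation vector about the world's x, y, z in rad, a list of three. In form: [{"grip": grip, "dp": [x, y, z], "angular": [wx, wy, wz]}, ...]. A call has 1 to 10 rows; each row is the pose to reach, as a shift and turn from the pose commanded when the call began; what a row does not reach only later rows make up. A row lasts 1/10 s, in which the tool goes at most 50 mm and 8.59 degrees, less where a joint would pass 70% of its speed; a pose out of reach is approached as far as the arm can. A call with a gripper value outside its range is refused whole. The fingers move at their own pace and stop on an object; the grip force is fixed at half the most. Time passes only in rows, so rows that repeat a pose let the fingers close. It gives the time, the measured TCP pose, the force, the opening and the grip force at its end, in the units of the state.
- arm.sense(): the state, without advancing time (a new reading comes with each control period).
- arm.read_camera(name): name is "scene" or "top" or "wrist"; returns a dict with "image" (480x640x3 uint8, red, green, blue), "range_z" (480x640 float32, m along the optical axis (not along the pixel's ray), 0 where there is no reading), "fovy" (degrees; the focal length in pixels is half the picture's height over the tangent of half this angle, whatever the lens; pixels are square), "cx", "cy" (the principal point, pixels), "eye" and "rotation" of the camera in the world; the wrist camera has in their place "T_tool_cam" (4x4, takes a point from camera to tool coordinates, whose origin is the TCP and whose axes are the flange's). Camera axes: x right, y down, z forward; pixel columns grow to the right and rows downward; lengths in m; the calibration is good to about 2 mm. A picture is of the moment at which its call begins: read the wrist's pose just before it.
- arm.close_job(): hands the job in; it is judged then, once.
Trained networks look in a picture, given as the dict that the camera call returned (one of the last four; its "shot" number tells which), for a name from the list of things; names that differ only in an ending like _2 or _b are one class to them, and where a whole thing is asked for, a point or a joint stands for the part that bears it (a point fixed in the world has none). Each returns a list of dicts, best first, with "p" (0 to 1); they miss things now and then, are a little off and sometimes report something else, mostly with a low value. They report only what shows in the picture. A call takes as long as a camera call. They do not tell look-alikes from the thing itself.
- arm.recognise(picture, label): "box" ([centre column, centre row, width, height] in pixels, round what is visible of it).
- arm.regions_of(picture, label): "mask" (480x640 bool, what is visible of it) and "box" ([centre column, centre row, width, height] in pixels, round what is visible of it).
- arm.place_of(picture, label): "point" ([row, column] in pixels: a listed point, or the origin of a listed thing).
The state is a dict: "time": time; "joint_positions": joint angles; "joint_velocities": joint speeds; "joint_torque": joint torques, N m; "eef_pos": TCP position; "tcp_rot": TCP orientation; "force": force on the tool from outside, world axes, zero at the start; "torque": the same for the moment, N m; "gripper_width": finger opening in m; "grip_force": force on a finger pad.
Only numpy, scipy, OpenCV 4.12 (cv2) and the standard library are available. Lean on these libraries where they do the work, as an engineer would, in place of code of your own. Each camera call takes 0.05 s, during which the arm holds its last target. There are 200 camera calls.

### The job

Get the wooden reading stand ready for use: thread the two aluminium collars down its side post, the wide one first and the narrow one on top of it, pushing each past the post's spring clips until it is fully home. Then raise the stand's stiff-hinged panel to about 60 degrees from the desk and leave it standing there. Leave the jar, mug, pen cup, pencil and coaster where they are.

Things in the scene. Friction and masses are not known exactly. Their poses are not given: they have to be found in the camera images.
- stand: Fixed oak reading stand. Its base is a slab 170 (its x) x 280 (its y) x 18 mm high; origin at the centre of the slab's underside on the desk, z up. On it are the steel post, near its -y end (see post_foot), and the hinged panel over its +y part; the hinge runs along the stand's y near its far (+x) side, 32 mm above the desk.
- post_foot (a point): Foot of the upright steel post: on the post's axis, on the base's upper face, 18 mm above the desk; axes as the stand's. The post is 20 mm thick and 64 mm high above this point. The wide collar's home is here, the narrow one's 18 mm higher. The panel's nearest edge is 72 mm from the post's axis.
- post_top (a point): Centre of the post's top, 64 mm above its foot; the top 8 mm taper to 12 mm across. Two thin bowed spring clips on the post's front and back (-x and +x) stand out to 14.5 mm from its axis 16 mm below this point (they span 6 to 26 mm below it). They yield when a collar is pushed down over them with about 5 to 15 N; a collar just laid on stays up on them.
- collar_wide: Loose plain aluminium ring, 62 mm outside, 24 mm bore, 18 mm high, 0.13 kg; lies flat on the desk. Origin at the centre of its underside, z along its bore.
- collar_narrow: Loose plain aluminium ring, 44 mm outside, 24 mm bore, 18 mm high, 0.06 kg; lies flat on the desk. Origin at the centre of its underside, z along its bore.
- panel (a joint): Angle of the stand's oak panel from the desk, rad: 0 lying flat, growing as its free (robot-side, -x) edge rises, 1.75 at most. The hinge is stiff (about 0.55 N m) and stays where it is left. The panel is 160 mm wide and 8 mm thick and reaches from the hinge to 132 mm from it.
- panel_hinge (a point): Middle of the panel's hinge line, which runs along its y; axes turn with the panel.
- panel_tab (a point): Centre of the panel's tab: a dark steel crossbar 16 mm thick and 30 mm long along the hinge direction, on a 16 mm wide neck, out beyond the middle of the panel's free edge, 165 mm from the hinge. It can be pinched by its two ends, or pushed up from below.
- jar: Bystander: small glass jar with a metal cap, 42 mm across, 50 mm high; origin under its centre.
- mug: Bystander: white mug 80 mm across, 90 mm high; origin under its centre.
- pen_cup: Bystander: black cup 76 mm across, 95 mm high; origin under its centre.
- pencil: Bystander: round pencil 8 mm thick, 160 mm long, lying along its x; origin under its middle.
- coaster: Bystander: cork disc 90 mm across, 8 mm high; origin under its centre.
Mind the look-alikes: they are no part of the job. What is shaped like the collar_narrow but green is not meant. Leave any red look-alike of the collar_wide alone.

How it is judged:
On the way, in this order (a step that is already met when the one before it is completed fails the run):
1. the wide collar is fully home at the foot of the post (horizontal distance between collar_wide and post_foot below 0.004 m and z of collar_wide in the frame of post_foot between -0.0025 and 0.0025 m and angle between collar_wide's own z axis and vertical below 0.08 rad), for 0.2 s.
2. the narrow collar is fully home on the wide one (all of step 1 and horizontal distance between collar_narrow and post_foot below 0.004 m and z of collar_narrow in the frame of post_foot between 0.0155 and 0.0205 m and angle between collar_narrow's own z axis and vertical below 0.08 rad), for 0.2 s.
3. the panel has been raised to about 60 degrees (value of joint panel between 0.907 and 1.187 rad), for 0.2 s.
At the end, for the whole second after the job is handed in: The wide collar lies flat on the stand's base around the post and the narrow collar flat on the wide one (each within 2.5 mm of its home height, 4 mm of the post's axis and 0.08 rad of level), the panel stands at 60 degrees within 8 degrees (0.907 to 1.187 rad), and collars and panel are at rest (all of step 2 and all of step 3 and linear speed of each of collar_wide, collar_narrow below 0.02 m/s and velocity of joint panel between -0.03 and 0.03 rad/s); the robot touches nothing.
It fails at once if a bystander (jar, mug, pen cup, pencil or coaster) is moved by more than 30 mm (distance of any of jar, mug, pen_cup, pencil, coaster from where it was at the start of the episode above 0.03 m).
It also fails if it takes over 72 s, if anything falls off the work surface, if the arm or the gripper's body presses on something with over 40 N, if the wrist force passes 120 N, or if a joint passes its speed limit or range.

## Working session

There is one attempt and no reset: what is moved stays moved. The work goes in short steps, Python scripts to look and compute and a shell command to move; the robot and the scene stay as the last step left them, time stands still between calls to the robot, and variables do not carry over. Pictures are saved under pics/ and viewed, at most 10 in all, crops included, and the job is handed in when it is done.

```bash
mkdir -p pics
cat > h.py <<'E'
import numpy as np,cv2
from rig import arm
from scipy.spatial.transform import Rotation as R
def cam(n):
    s=arm.sense(); p=arm.read_camera(n)
    if n=='wrist':
        q=s['tcp_rot']; T=np.eye(4);T[:3,:3]=R.from_quat([q[1],q[2],q[3],q[0]]).as_matrix();T[:3,3]=s['eef_pos']
        T=T@p['T_tool_cam'];p['eye']=T[:3,3];p['rotation']=T[:3,:3]
    p['eye']=np.array(p['eye']);p['rotation']=np.array(p['rotation'])
    return p
def f(p): return 240/np.tan(np.radians(p['fovy'])/2)
def ray(p,r,c): return p['rotation']@np.array([(c-p['cx'])/f(p),(r-p['cy'])/f(p),1])
def onz(p,r,c,z):
    d=ray(p,r,c);return p['eye']+d*(z-p['eye'][2])/d[2]
def cloud(p):
    r,c=np.mgrid[:480,:640];z=p['range_z']
    P=np.stack([(c-p['cx'])/f(p)*z,(r-p['cy'])/f(p)*z,z],-1)@p['rotation'].T+p['eye']
    P[z==0]=np.nan
    return P
def save(p,n): cv2.imwrite('pics/'+n,cv2.cvtColor(p['image'],cv2.COLOR_RGB2BGR))
E
python3 - <<'E'
from h import *
np.set_printoptions(precision=4,suppress=True)
for n in ['top','scene']:
    p=cam(n);save(p,n+'.png');P=cloud(p);print(n,p['eye'])
    for l in ['collar_wide','collar_narrow','stand','jar','mug','pen_cup','pencil','coaster','panel']:
        for d in arm.regions_of(p,l)[:3]:
            m=d['mask'];print(l,round(d['p'],2),np.round(d['box']),np.nanmedian(P[m],0),np.median(p['image'][m],0))
    for l in ['post_foot','post_top','panel_tab','panel_hinge','stand']:
        for d in arm.place_of(p,l)[:2]: print(l,round(d['p'],2),d['point'])
E
```

```text
Traceback (most recent call last):
  File "h.py", line 17, in cloud
    P=np.stack([(c-p['cx'])/f(p)*z,(r-p['cy'])/f(p)*z,z],-1)@p['rotation'].T+p['eye']
      ~~~~~~~~~~~~~~~~~~~~~~~~~~~~~~~~~~~~~~~~~~~~~~~~~~~~~~^~~~~~~~~~~~~~~~
ValueError: matmul: Input operand 1 has a mismatch in its core dimension 0, with gufunc signature (n?,k),(k,m?)->(n?,m?) (size 4 is different from 3)
```

Rotation is probably a quaternion.

```bash
python3 - <<'E'
s=open('h.py').read()
s=s.replace("    return p\ndef f","    if p['rotation'].size==4: p['rotation']=R.from_quat(np.roll(p['rotation'],-1)).as_matrix()\n    return p\ndef f",1)
open('h.py','w').write(s)
E
cat > scan.py <<'E'
from h import *
import sys
np.set_printoptions(precision=4,suppress=True)
for n in ['top','scene']:
    p=cam(n);save(p,n+'.png');P=cloud(p);print(n,p['eye'])
    for l in ['collar_wide','collar_narrow','stand','jar','mug','pen_cup','pencil','coaster','panel']:
        for d in arm.regions_of(p,l)[:3]:
            m=d['mask'];print(l,round(d['p'],2),np.round(d['box']),np.nanmedian(P[m],0),np.median(p['image'][m],0))
    for l in ['post_foot','post_top','panel_tab','panel_hinge','stand']:
        for d in arm.place_of(p,l)[:2]:
            r,c=np.round(d['point']).astype(int);print(l,round(d['p'],2),d['point'],P[r,c])
E
python3 scan.py
```

```text
top [0.3762 0.0394 1.5123]
collar_wide 0.87 [420. 265.  28.  24.] [ 0.467  -0.2023  0.0191] [85. 84. 85.]
collar_wide 0.8 [387. 221.  24.  25.] [ 0.5688 -0.1217  0.0184] [78. 21. 20.]
collar_wide 0.39 [271. 214. 118.  82.] [0.5813 0.1803 0.0229] [121.  84.  56.]
collar_narrow 0.62 [463. 220.  18.  17.] [ 0.5821 -0.3024  0.0176] [47. 65. 43.]
collar_narrow 0.48 [427. 208.  18.  18.] [ 0.6139 -0.2215  0.0177] [129. 120. 116.]
stand 0.72 [269. 215. 118.  80.] [0.5817 0.1811 0.0228] [121.  84.  56.]
jar 0.55 [479. 269.  17.  22.] [ 0.4598 -0.3359  0.0497] [83. 82. 83.]
mug 0.84 [180. 327.  42.  47.] [0.3184 0.3978 0.0297] [92. 92. 88.]
pen_cup 0.57 [385. 175.  26.  38.] [ 0.6922 -0.099   0.0422] [13. 13. 14.]
pen_cup 0.48 [421. 265.  23.  22.] [ 0.4686 -0.2036  0.0192] [85. 84. 86.]
pen_cup 0.26 [247. 219.  56.  65.] [0.5759 0.2333 0.0525] [115.  80.  54.]
pencil 0.65 [378. 312.   4.  49.] [ 0.3342 -0.096   0.0085] [65. 38. 26.]
coaster 0.97 [286. 304.  31.  35.] [0.3618 0.1371 0.0091] [142. 112.  80.]
panel 0.97 [248. 221.  60.  64.] [0.5761 0.2333 0.0527] [115.  80.  54.]
post_foot 0.6
[... 935 characters left out ...]
 0.77 [456. 141.  41.  51.] [0.3391 0.3892 0.0578] [102.  99.  91.]
pen_cup 0.94 [269. 319.  46.  56.] [ 0.6692 -0.0946  0.0564] [80. 62. 45.]
pencil 0.75 [252. 200.  10.  54.] [ 0.3723 -0.0942  0.0065] [84. 65. 47.]
coaster 0.8 [352. 182.  44.  28.] [0.37   0.1386 0.0075] [180. 137.  93.]
coaster 0.36 [205. 246.  30.  25.] [ 0.4775 -0.1997  0.0169] [99. 94. 93.]
panel 0.68 [425. 238.  86.  83.] [0.5845 0.2339 0.0505] [147. 100.  65.]
post_foot 0.83 [265.9, 348.8] [0.5948 0.0772 0.0314]
post_top 0.94 [245.8, 350.2] [0.5799 0.0803 0.0817]
panel_tab 0.98 [197.9, 405.0] [0.4337 0.2513 0.0004]
panel_hinge 0.98 [271.3, 440.6] [0.6463 0.2492 0.0352]
stand 0.58 [260.8, 398.1] [0.6106 0.1719 0.0426]
```

View pics/top.png

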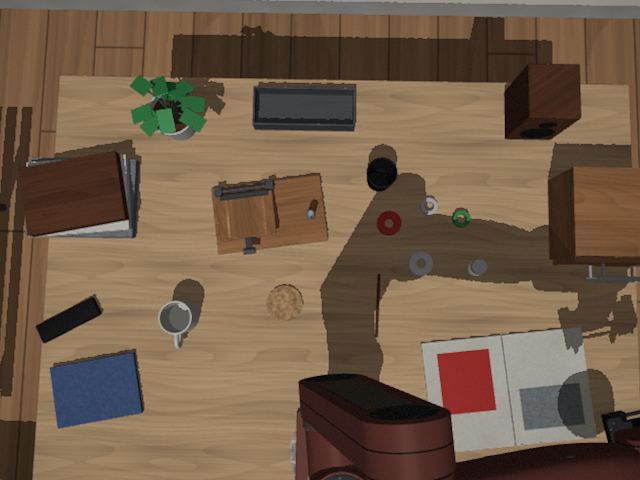

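View pics/scene.png

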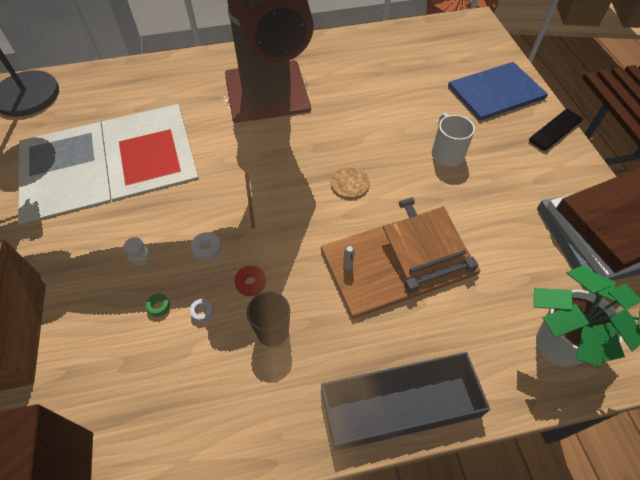

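Candidates in the top view. Wide rings: grey (421,264) and red (389,222). The grey one is the plain aluminium collar. Narrow rings: silver (429,205) and green (461,217). The silver one is meant. I'll confirm this in an enlarged crop and move closer for a wrist look.

```bash
python3 - <<'E'
import cv2
i=cv2.imread('pics/top.png')[180:290,360:500];cv2.imwrite('pics/crop.png',cv2.resize(i,None,fx=5,fy=5,interpolation=cv2.INTER_CUBIC))
E
python3 -m crank '[{"grip":1,"dp":[30,38,5],"angular":[0,0,0]},{"grip":1,"dp":[60,76,10],"angular":[0,0,0]},{"grip":1,"dp":[90,114,15],"angular":[0,0,0]},{"grip":1,"dp":[120,152,20],"angular":[0,0,0]},{"grip":1,"dp":[150,190,30],"angular":[0,0,0]},{"grip":1,"dp":[180,228,30],"angular":[0,0,0]},{"grip":1,"dp":[210,266,30],"angular":[0,0,0]},{"grip":1,"dp":[240,304,30],"angular":[0,0,0]},{"grip":1,"dp":[270,342,30],"angular":[0,0,0]},{"grip":1,"dp":[300,380,30],"angular":[0,0,0]}]'
```

```text
time: 2.55
eef_pos: [0.4415, -0.2273, 0.253]
tcp_rot: [0.0, 0.994, 0.113, 0.0]
force: [-0.4, -0.8, 0.3]
gripper_width: 0.0874
grip_force: 0.0
```

View pics/crop.png

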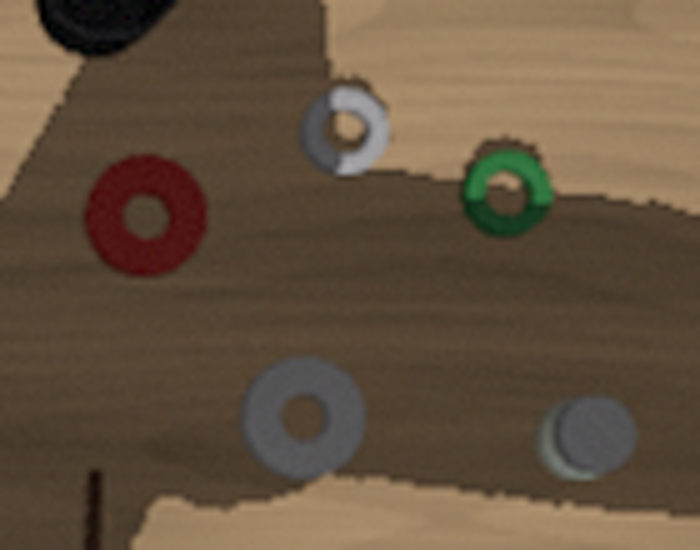

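The crop shows a grey wide ring at about (305,417) and a silver narrow ring at (347,130), with red and green decoys at (146,216) and (507,192). Next I measure with the wrist camera.

```bash
cat > ring.py <<'E'
from h import *
import sys
def ring(label,n='wrist',ztop=0.018,tol=.006,near=None):
    p=cam(n);P=cloud(p);out=[]
    for d in arm.regions_of(p,label)[:4]:
        k=d['mask'];k=cv2.dilate(k.astype(np.uint8),np.ones((5,5)))>0
        Q=P[k];Q=Q[np.abs(Q[:,2]-ztop)<tol]
        if len(Q)<30: continue
        (x,y),r=cv2.minEnclosingCircle((Q[:,:2]*1000).astype(np.float32))
        print(label,round(d['p'],2),'c',round(x,1),round(y,1),'r',round(r,1),'z',np.round(np.median(Q[:,2])*1000,1),'box',np.round(d['box']),np.median(p['image'][d['mask']],0))
    return p
if __name__=='__main__':
    p=ring(sys.argv[1],ztop=float(sys.argv[2]));save(p,sys.argv[3])
    s=arm.sense();print(s['eef_pos'],s['tcp_rot'],s['force'])
E
python3 ring.py collar_wide 0.018 w1.png
python3 - <<'E'
from h import *
p=cam('wrist');P=cloud(p)
for l in ['collar_wide']:
  for d in arm.place_of(p,l)[:3]:
    print(l,d['p'],d['point'],onz(p,*d['point'],0))
# stand yaw from top cam: base top face z~18mm
p=cam('top');P=cloud(p)
m=arm.regions_of(p,'stand')[0]['mask'];Q=P[m];
Q=Q[(Q[:,2]>.012)&(Q[:,2]<.05)];r=cv2.minAreaRect((Q[:,:2]*1000).astype(np.float32));print(r)
# post top points
q=P[(np.abs(P[...,2]-.08)<.006)&(np.abs(P[...,0]-.578)<.03)&(np.abs(P[...,1]-.08)<.03)];print(len(q),q.mean(0) if len(q) else 0,q.min(0),q.max(0))
E
```

```text
collar_wide 0.88 c 469.1 -201.8 r 30.9 z 18.3 box [302. 174.  60.  62.] [244. 241. 240.]
collar_wide 0.75 c 570.2 -122.0 r 30.9 z 18.4 box [242.  46.  68.  73.] [118.  33.  26.]
[ 0.44332042 -0.2243586   0.25284389] [-6.53974879e-04  9.93188151e-01  1.16515787e-01  9.69928731e-04] [ 0.08229655 -0.64710927  0.41166844]
collar_wide 0.88 [175.0, 307.2] [ 0.46678888 -0.20448358  0.        ]
collar_wide 0.88 [48.3, 250.2] [ 0.57310152 -0.12329235  0.        ]
((586.5970458984375, 182.32525634765625), (171.2410125732422, 280.01678466796875), 8.39409065246582)
45 [0.58064978 0.07541198 0.08046931] [0.56956527 0.06738095 0.07421537] [0.59121455 0.08460077 0.08592344]
```

View pics/w1.png

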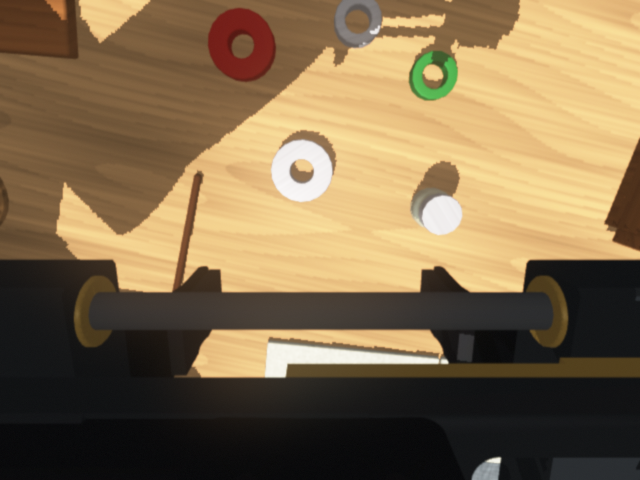

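The grey wide ring is at (302,172) and the red one at (242,46). The stand's yaw is about +8.4°. I descend on the wide ring.

```bash
python3 -m crank '[{"grip":1,"dp":[13,11,-40],"angular":[0,0,-0.087]},{"grip":1,"dp":[26,22,-85],"angular":[0,0,-0.087]},{"grip":1,"dp":[26,22,-130],"angular":[0,0,-0.087]},{"grip":1,"dp":[26,22,-165],"angular":[0,0,-0.087]},{"grip":1,"dp":[26,22,-190],"angular":[0,0,-0.087]},{"grip":1,"dp":[26,22,-205],"angular":[0,0,-0.087]},{"grip":1,"dp":[26,22,-205],"angular":[0,0,-0.087]},{"grip":1,"dp":[26,22,-205],"angular":[0,0,-0.087]}]'; python3 -c "
from rig import arm;s=arm.sense();print(s['eef_pos'],s['tcp_rot'])"
```

```text
time: 3.65
eef_pos: [0.4661, -0.2083, 0.0478]
tcp_rot: [0.0, 0.998, 0.069, -0.0]
force: [-0.3, 1.3, -0.3]
gripper_width: 0.0871
grip_force: 0.0
[ 0.46605312 -0.208327    0.04783987] [ 7.22544957e-06  9.97636637e-01  6.87104756e-02 -1.04494286e-04]
```

```bash
python3 -m crank '[{"grip":1,"dp":[3,6.3,-10],"angular":[0,0,0]},{"grip":1,"dp":[3,6.3,-25],"angular":[0,0,0]},{"grip":1,"dp":[3,6.3,-36],"angular":[0,0,0]},{"grip":1,"dp":[3,6.3,-43.5],"angular":[0,0,0]},{"grip":1,"dp":[3,6.3,-43.5],"angular":[0,0,0]},{"grip":0.6,"dp":[3,6.3,-43.5],"angular":[0,0,0]},{"grip":0.6,"dp":[3,6.3,-43.5],"angular":[0,0,0]},{"grip":0.6,"dp":[3,6.3,-43.5],"angular":[0,0,0]},{"grip":0.6,"dp":[3,6.3,-43.5],"angular":[0,0,0]}]'
```

```text
time: 4.55
eef_pos: [0.4699, -0.2009, 0.0045]
tcp_rot: [0.0, 0.998, 0.07, 0.0]
force: [-0.6, 0.2, 0.2]
gripper_width: 0.0629
grip_force: 4.8
```

Now I close fully, lift, and go towards the post.

```bash
python3 -m crank '[{"grip":0.3,"dp":[0,0,0],"angular":[0,0,0]},{"grip":0.3,"dp":[0,0,0],"angular":[0,0,0]},{"grip":0.3,"dp":[0,0,0],"angular":[0,0,0]},{"grip":0.3,"dp":[0,0,30],"angular":[0,0,0]},{"grip":0.3,"dp":[0,0,75],"angular":[0,0,0]},{"grip":0.3,"dp":[0,0,120],"angular":[0,0,0]},{"grip":0.3,"dp":[0,0,160],"angular":[0,0,0]},{"grip":0.3,"dp":[10,40,165],"angular":[0,0,0]},{"grip":0.3,"dp":[20,80,165],"angular":[0,0,0]},{"grip":0.3,"dp":[30,120,165],"angular":[0,0,0]}]' && python3 -m crank '[{"grip":0.3,"dp":[0,40,0],"angular":[0,0,0]},{"grip":0.3,"dp":[0,60,0],"angular":[0,0,0]},{"grip":0.3,"dp":[0,60,0],"angular":[0,0,0]},{"grip":0.3,"dp":[0,60,0],"angular":[0,0,0]},{"grip":0.3,"dp":[0,60,0],"angular":[0,0,0]}]'
python3 - <<'E'
from h import *
np.set_printoptions(precision=4,suppress=True)
s=arm.sense();print(s['eef_pos'],s['force'],s['gripper_width'])
p=cam('wrist');save(p,'w2.png');P=cloud(p)
q=P[(np.abs(P[...,2]-.081)<.006)&(np.abs(P[...,0]-.578)<.03)&(np.abs(P[...,1]-.08)<.03)]
print(len(q),np.median(q,0),q.min(0),q.max(0))
t=q[q[:,2]>.079];print(cv2.minEnclosingCircle((t[:,:2]*1000).astype(np.float32)))
for l,z in [('post_top',.082),('post_foot',.018)]:
  for d in arm.place_of(p,l)[:2]: print(l,d['p'],d['point'],onz(p,*d['point'],z))
p=cam('scene')
for d in arm.place_of(p,'post_top')[:2]: print('scene',d['p'],d['point'],onz(p,*d['point'],.082))
for d in arm.place_of(p,'post_foot')[:2]: print('scene',d['p'],d['point'],onz(p,*d['point'],.018))
E
```

```text
time: 5.55
eef_pos: [0.4995, -0.0796, 0.1692]
tcp_rot: [0.0, 0.998, 0.069, 0.0]
force: [0.1, 0.7, -1.2]
gripper_width: 0.0618
grip_force: 30.0
time: 6.05
eef_pos: [0.4994, -0.0215, 0.1688]
tcp_rot: [0.0, 0.998, 0.07, -0.0]
force: [0.7, -0.1, -1.5]
gripper_width: 0.062
grip_force: 30.0
[ 0.4994 -0.0215  0.1688] [ 0.6988 -0.098  -1.5295] 0.06195912672372774
839 [0.5829 0.0745 0.0808] [0.5721 0.0663 0.075 ] [0.5944 0.0855 0.0844]
((583.6432495117188, 75.55631256103516), 9.068950653076172)
post_top 0.87 [85.2, 176.6] [0.5821 0.0762 0.082 ]
post_top 0.27 [367.7, 379.1] [ 0.4127 -0.0759  0.082 ]
post_foot 0.95 [91.9, 209.1] [0.5852 0.0746 0.018 ]
scene 0.73 [246.6, 350.2] [0.5815 0.0802 0.082 ]
scene 0.27 [272.5, 438.8] [0.671  0.2251 0.082 ]
scene 0.97 [264.9, 348.6] [0.5849 0.0797 0.018 ]
```

View pics/w2.png

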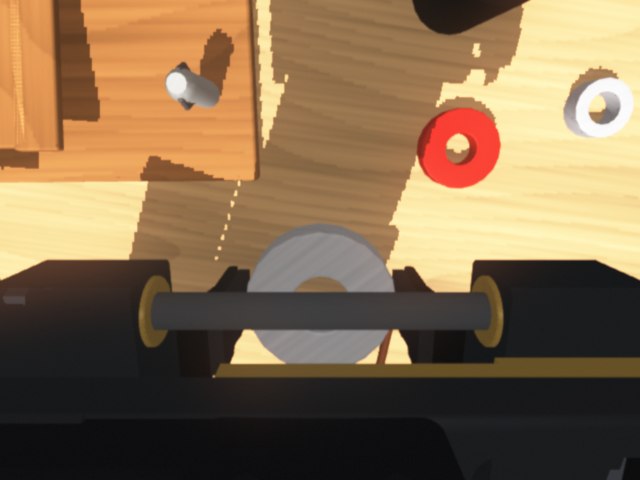

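The wide ring is gripped at about (320,295) and the post top is at (177,85). I approach and re-measure both.

```bash
python3 -m crank '[{"grip":0.3,"dp":[20,35,0],"angular":[0,0,0.009]},{"grip":0.3,"dp":[35,70,0],"angular":[0,0,0.009]},{"grip":0.3,"dp":[45,90,-15],"angular":[0,0,0.009]},{"grip":0.3,"dp":[48,97,-30],"angular":[0,0,0.009]},{"grip":0.3,"dp":[48,97,-35],"angular":[0,0,0.009]},{"grip":0.3,"dp":[48,97,-35],"angular":[0,0,0.009]},{"grip":0.3,"dp":[48,97,-35],"angular":[0,0,0.009]}]'
cat > post.py <<'E'
from h import *
import sys
np.set_printoptions(precision=4,suppress=True)
zr=float(sys.argv[1])  # ring top above TCP
rr=float(sys.argv[2])
s=arm.sense();e=np.array(s['eef_pos']);print(e*1000,s['tcp_rot'],s['force'],s['gripper_width'])
p=cam('wrist');P=cloud(p)
near=np.hypot(P[...,0]-.583,P[...,1]-.076)<.022
q=P[near&(P[...,2]>.079)&(P[...,2]<.086)]
print('post',len(q),cv2.minEnclosingCircle((q[:,:2]*1000).astype(np.float32)) if len(q)>5 else '', 'z',np.median(q[:,2]) if len(q) else '')
for l,z in [('post_top',.082),('post_foot',.018)]:
  for d in arm.place_of(p,l)[:2]: print(l,round(d['p'],2),d['point'],onz(p,*d['point'],z)*1000)
k=(np.hypot(P[...,0]-e[0],P[...,1]-e[1])<rr+.006)&(np.abs(P[...,2]-e[2]-zr)<.004)
q=P[k];print('ring n',len(q),'z',np.median(q[:,2])-e[2])
# least-squares circle on outer edge: keep silhouettes by convex hull away from finger direction
xy=q[:,:2]*1000;h=cv2.convexHull(xy.astype(np.float32))[:,0]
print('ring hull circle',cv2.minEnclosingCircle(h),'rel',np.array(cv2.minEnclosingCircle(h)[0])-e[:2]*1000)
# tilt: plane fit
A=np.c_[q[:,:2]-q[:,:2].mean(0),np.ones(len(q))];print('plane',np.linalg.lstsq(A,q[:,2],rcond=None)[0])
if len(sys.argv)>3: save(p,sys.argv[3])
E
python3 post.py 0.0135 0.031 w3.png
```

```text
time: 7.05
eef_pos: [0.5473, 0.0753, 0.1341]
tcp_rot: [0.0, 0.997, 0.074, -0.0]
force: [1.1, 1.0, -1.4]
gripper_width: 0.0622
grip_force: 30.0
[547.266   75.2664 134.1121] [ 0.0002  0.9973  0.0738 -0.0002] [ 1.0851  1.0184 -1.3531] 0.062235486195018584
post 581 ((583.5042724609375, 76.81028747558594), 8.916675567626953) z 0.08199008538823557
post_top 0.93 [193.0, 328.6] [583.5153  75.9683  82.    ]
post_foot 0.78 [178.9, 328.1] [584.6565  75.1931  18.    ]
post_foot 0.25 [294.2, 319.7] [498.03    68.3186  18.    ]
ring n 10396 z 0.013726114236019465
ring hull circle ((552.571533203125, 75.99107360839844), 35.866634368896484) rel [5.3055 0.7246]
plane [-0.0059 -0.0007  0.1478]
```

View pics/w3.png

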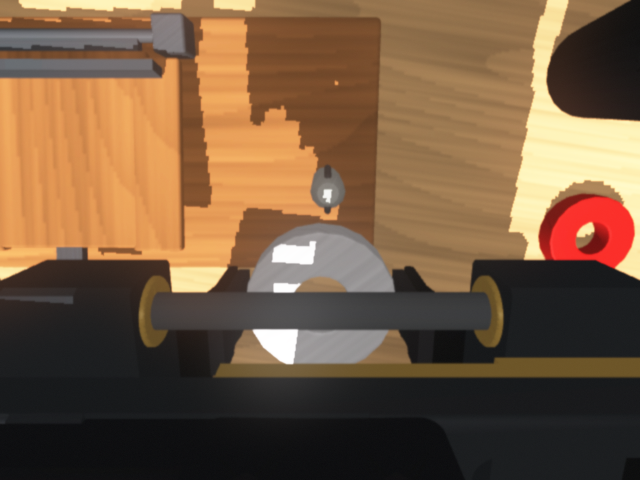

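```bash
cat > inhand.py <<'E'
from h import *
from scipy.optimize import least_squares
import sys
zr,rad=float(sys.argv[1]),float(sys.argv[2])
s=arm.sense();e=np.array(s['eef_pos']);p=cam('wrist');P=cloud(p)
k=(np.hypot(P[...,0]-e[0],P[...,1]-e[1])<rad+.005)&(np.abs(P[...,2]-e[2]-zr)<.0025)
k=cv2.morphologyEx(k.astype(np.uint8),cv2.MORPH_OPEN,np.ones((3,3)))
cs,_=cv2.findContours(k,cv2.RETR_EXTERNAL,cv2.CHAIN_APPROX_NONE)
c=max(cs,key=cv2.contourArea)[:,0]
q=np.array([onz(p,y,x,e[2]+zr)-e for x,y in c])[:,:2]*1000
a=np.hypot(*q.T); 
m=(np.abs(q[:,1])<rad*800)&(q[:,0]>rad*300)
r=least_squares(lambda v:np.hypot(q[m,0]-v[0],q[m,1]-v[1])-v[2],[0,0,rad*1000],loss='soft_l1')
print('free',r.x,r.cost,m.sum())
r=least_squares(lambda v:np.hypot(q[m,0]-v[0],q[m,1]-v[1])-rad*1000,[0,0],loss='soft_l1')
print('fixed r, ring minus TCP mm',r.x,r.cost)
E
python3 inhand.py 0.0135 0.031
```

```text
free [-1.64453966 -0.12061761 31.34087792] 678.0561644253982 179
fixed r, ring minus TCP mm [-1.25512253 -0.12624355] 678.16278248959
```

Post − ring ≈ (37, 1) mm. I go over and lower to the taper, watching the force.

```bash
python3 -m crank '[{"grip":0.3,"dp":[20,0.5,0],"angular":[0,0,0]},{"grip":0.3,"dp":[37,0.8,0],"angular":[0,0,0]},{"grip":0.3,"dp":[37,0.8,-15],"angular":[0,0,0]},{"grip":0.3,"dp":[37,0.8,-35],"angular":[0,0,0]},{"grip":0.3,"dp":[37,0.8,-45],"angular":[0,0,0]},{"grip":0.3,"dp":[37,0.8,-52],"angular":[0,0,0]},{"grip":0.3,"dp":[37,0.8,-58],"angular":[0,0,0]},{"grip":0.3,"dp":[37,0.8,-58],"angular":[0,0,0]}]'; python3 inhand.py 0.0135 0.031
```

```text
time: 8.05
eef_pos: [0.584, 0.0771, 0.0755]
tcp_rot: [-0.0, 0.997, 0.074, -0.0]
force: [0.3, 0.6, -2.0]
gripper_width: 0.0616
grip_force: 30.0
free [-1.25794571 -0.13432782 31.08551547] 653.4970221503027 173
fixed r, ring minus TCP mm [-1.16011863 -0.13509182] 653.5040719976171
```

```bash
python3 -m crank '[{"grip":0.3,"dp":[0,0,-6],"angular":[0,0,0]},{"grip":0.3,"dp":[0,0,-12],"angular":[0,0,0]},{"grip":0.3,"dp":[0,0,-18],"angular":[0,0,0]},{"grip":0.3,"dp":[0,0,-24],"angular":[0,0,0]}]'; python3 inhand.py 0.0135 0.031
```

```text
time: 8.5
eef_pos: [0.5847, 0.0771, 0.0517]
tcp_rot: [0.0, 0.997, 0.074, 0.0]
force: [-0.4, 0.0, -0.0]
gripper_width: 0.062
grip_force: 30.0
free [-1.44894406 -0.17369637 31.23938674] 605.078063860181 175
fixed r, ring minus TCP mm [-1.1760455  -0.17275698] 605.1341734594681
```

```bash
python3 -m crank '[{"grip":0.3,"dp":[0,0,-8],"angular":[0,0,0]},{"grip":0.3,"dp":[0,0,-16],"angular":[0,0,0]},{"grip":0.3,"dp":[0,0,-22],"angular":[0,0,0]},{"grip":0.3,"dp":[0,0,-26],"angular":[0,0,0]},{"grip":0.3,"dp":[0,0,-29],"angular":[0,0,0]},{"grip":0.3,"dp":[0,0,-30],"angular":[0,0,0]},{"grip":0.3,"dp":[0,0,-30],"angular":[0,0,0]}]'; python3 inhand.py 0.0135 0.031;python3 post.py 0.0135 0.031
```

```text
time: 9.25
eef_pos: [0.5846, 0.0771, 0.0225]
tcp_rot: [0.0, 0.997, 0.074, -0.0]
force: [-2.0, 0.2, 1.8]
gripper_width: 0.0617
grip_force: 30.0
free [-1.2801461  -0.0826048  31.07562947] 605.744333045387 172
fixed r, ring minus TCP mm [-1.19367091 -0.08336411] 605.7501063305898
[584.6382  77.135   22.4905] [0.     0.9972 0.0743 0.    ] [-2.3036 -0.4538  3.07  ] 0.06183851788139663
post 726 ((585.505859375, 77.01214599609375), 7.625054359436035) z 0.08121029474377237
post_top 0.59 [371.8, 320.8] [583.4107  76.656   82.    ]
post_foot 0.95 [287.9, 322.3] [584.4398  76.0778  18.    ]
ring n 8626 z 0.013729905338377094
ring hull circle ((589.708740234375, 77.83445739746094), 35.911720275878906) rel [5.0706 0.6995]
plane [-0.0062 -0.0013  0.0361]
```

The ring's top is at 36.2 mm, so it is home. I press slightly, release and rise.

```bash
python3 -m crank '[{"grip":0.3,"dp":[0,0,-1.5],"angular":[0,0,0]},{"grip":0.85,"dp":[0,0,0],"angular":[0,0,0]},{"grip":0.85,"dp":[0,0,0],"angular":[0,0,0]},{"grip":0.85,"dp":[0,0,0],"angular":[0,0,0]},{"grip":0.85,"dp":[0,0,20],"angular":[0,0,0]},{"grip":0.85,"dp":[0,0,50],"angular":[0,0,0]},{"grip":0.85,"dp":[0,0,90],"angular":[0,0,0]},{"grip":0.85,"dp":[0,-40,120],"angular":[0,0,0]},{"grip":0.85,"dp":[0,-85,140],"angular":[0,0,0]},{"grip":0.85,"dp":[0,-130,160],"angular":[0,0,0]}]'
python3 - <<'E'
from ring import *
p=ring('collar_wide',n='top',ztop=.036,tol=.008); p=ring('collar_wide',n='scene',ztop=.036,tol=.008)
E
```

```text
time: 10.45
eef_pos: [0.5848, -0.0539, 0.1833]
tcp_rot: [0.0, 0.997, 0.075, 0.001]
force: [0.7, -0.5, 0.1]
gripper_width: 0.0742
grip_force: 0.0
collar_wide 0.73 c 582.9 75.7 r 31.1 z 37.1 box [311. 218.  23.  22.] [91. 90. 91.]
collar_wide 0.96 c 586.6 77.4 r 31.3 z 35.5 box [349. 264.  27.  27.] [108. 102. 100.]
```

The wide collar is home and level. Next is the narrow one.

```bash
python3 -m crank '[{"grip":0.85,"dp":[-5,-40,10],"angular":[0,0,0.12]},{"grip":0.85,"dp":[-10,-80,20],"angular":[0,0,0.25]},{"grip":0.85,"dp":[-15,-120,20],"angular":[0,0,0.25]},{"grip":0.85,"dp":[-20,-150,20],"angular":[0,0,0.25]},{"grip":0.85,"dp":[-20,-150,20],"angular":[0,0,0.25]},{"grip":0.85,"dp":[-20,-150,20],"angular":[0,0,0.25]},{"grip":0.85,"dp":[-20,-150,20],"angular":[0,0,0.25]}]'; python3 ring.py collar_narrow 0.018 w4.png
python3 - <<'E'
from h import *
p=cam('top');P=cloud(p)
m=arm.regions_of(p,'pen_cup')[0]['mask'];q=P[m];q=q[q[:,2]>.09]
print(cv2.minEnclosingCircle((q[:,:2]*1000).astype(np.float32)))
E
```

```text
time: 11.35
eef_pos: [0.5645, -0.2008, 0.201]
tcp_rot: [-0.001, 0.98, 0.199, -0.001]
force: [0.1, 0.0, 0.3]
gripper_width: 0.0741
grip_force: 0.0
collar_narrow 0.9 c 585.3 -304.9 r 21.9 z 18.0 box [436. 233.  53.  48.] [100. 205.  94.]
collar_narrow 0.72 c 615.5 -222.7 r 21.9 z 18.2 box [365. 170.  51.  50.] [251. 248. 248.]
collar_narrow 0.22 c 581.2 63.3 r 64.8 z 18.2 box [ 41.  78.  79. 153.] [100.  65.  39.]
[ 0.56474316 -0.20101872  0.20152165] [-4.35336753e-04  9.79968469e-01  1.99152070e-01 -2.53066975e-04] [0.14951774 0.29197096 0.10936272]
((681.8040161132812, -95.63338470458984), 37.7751350402832)
```

View pics/w4.png

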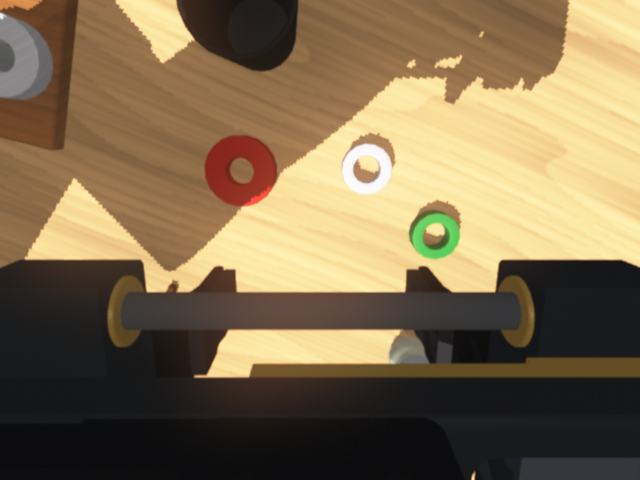

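The silver narrow ring is at (366,168), world (615.5,−222.7), and the green decoy is at (435,233). I descend on the silver one.

```bash
python3 -m crank '[{"grip":0.75,"dp":[30,-12,-20],"angular":[0,0,0]},{"grip":0.75,"dp":[51,-21.5,-60],"angular":[0,0,0]},{"grip":0.75,"dp":[51,-21.5,-105],"angular":[0,0,0]},{"grip":0.75,"dp":[51,-21.5,-145],"angular":[0,0,0]},{"grip":0.75,"dp":[51,-21.5,-175],"angular":[0,0,0]},{"grip":0.75,"dp":[51,-21.5,-190],"angular":[0,0,0]},{"grip":0.75,"dp":[51,-21.5,-196.5],"angular":[0,0,0]},{"grip":0.75,"dp":[51,-21.5,-196.5],"angular":[0,0,0]},{"grip":0.75,"dp":[51,-21.5,-196.5],"angular":[0,0,0]}]'
```

```text
time: 12.45
eef_pos: [0.6171, -0.225, 0.0077]
tcp_rot: [0.001, 0.98, 0.198, 0.001]
force: [0.4, 0.3, -0.4]
gripper_width: 0.0648
grip_force: 0.0
```

```bash
python3 -m crank '[{"grip":0.7,"dp":[0,0,0],"angular":[0,0,0]},{"grip":0.7,"dp":[0,0,0],"angular":[0,0,0]}]'; python3 -c "
from rig import arm;print(arm.sense()['eef_pos'])"
```

```text
time: 12.65
eef_pos: [0.6166, -0.2249, 0.0073]
tcp_rot: [0.001, 0.98, 0.198, 0.001]
force: [-0.4, -0.4, -0.2]
gripper_width: 0.0621
grip_force: 0.0
[ 0.61661011 -0.22493247  0.0073002 ]
```

```bash
python3 -m crank '[{"grip":0.7,"dp":[-0.3,2.3,-3],"angular":[0,0,0]},{"grip":0.7,"dp":[-0.3,2.3,-3],"angular":[0,0,0]},{"grip":0.4,"dp":[-0.3,2.3,-3],"angular":[0,0,0]},{"grip":0.2,"dp":[-0.3,2.3,-3],"angular":[0,0,0]},{"grip":0.2,"dp":[-0.3,2.3,-3],"angular":[0,0,0]},{"grip":0.2,"dp":[-0.3,2.3,-3],"angular":[0,0,0]},{"grip":0.2,"dp":[-0.3,2.3,-3],"angular":[0,0,0]},{"grip":0.2,"dp":[-0.3,2.3,-3],"angular":[0,0,0]},{"grip":0.2,"dp":[-0.3,2.3,-3],"angular":[0,0,0]}]'
```

```text
time: 13.55
eef_pos: [0.6152, -0.2221, 0.0025]
tcp_rot: [0.0, 0.98, 0.198, 0.0]
force: [-1.4, 0.5, -0.2]
gripper_width: 0.0435
grip_force: 30.0
```

```bash
python3 -m crank '[{"grip":0.2,"dp":[0,0,35],"angular":[0,0,0]},{"grip":0.2,"dp":[0,0,80],"angular":[0,0,0]},{"grip":0.2,"dp":[0,0,125],"angular":[0,0,0]},{"grip":0.2,"dp":[-10,40,150],"angular":[0,0,-0.05]},{"grip":0.2,"dp":[-20,85,150],"angular":[0,0,-0.1]},{"grip":0.2,"dp":[-30,130,150],"angular":[0,0,-0.15]},{"grip":0.2,"dp":[-40,175,150],"angular":[0,0,-0.2]},{"grip":0.2,"dp":[-50,220,150],"angular":[0,0,-0.25]},{"grip":0.2,"dp":[-60,265,150],"angular":[0,0,-0.25]},{"grip":0.2,"dp":[-68,290,140],"angular":[0,0,-0.25]}]' && python3 -m crank '[{"grip":0.2,"dp":[0,7,-5],"angular":[0,0,0]},{"grip":0.2,"dp":[0,7,-8],"angular":[0,0,0]},{"grip":0.2,"dp":[0,7,-8],"angular":[0,0,0]},{"grip":0.2,"dp":[0,7,-8],"angular":[0,0,0]}]'; python3 post.py 0.0150 0.022; python3 inhand.py 0.0155 0.022
```

```text
time: 14.55
eef_pos: [0.5473, 0.071, 0.144]
tcp_rot: [-0.0, 0.997, 0.075, 0.001]
force: [0.7, -0.0, -1.1]
gripper_width: 0.0431
grip_force: 30.0
time: 14.95
eef_pos: [0.5478, 0.0736, 0.1347]
tcp_rot: [0.0, 0.997, 0.074, 0.0]
force: [-0.1, -0.1, -0.8]
gripper_width: 0.0434
grip_force: 30.0
[547.7715  73.5923 134.667 ] [0.0002 0.9973 0.0736 0.0001] [-0.1192 -0.094  -0.8477] 0.04337709863190486
post 574 ((584.5327758789062, 76.51492309570312), 8.653361320495605) z 0.08201726129726464
post_top 0.69 [193.4, 325.2] [583.4852  76.0612  82.    ]
post_foot 0.71 [180.9, 323.1] [583.2711  76.7544  18.    ]
ring n 4353 z 0.0156707816941222
ring hull circle ((552.6529541015625, 74.28268432617188), 26.595970153808594) rel [4.8814 0.6904]
plane [-0.0114 -0.0039  0.1502]
free [14.01713109 -1.68430666 10.39185368] 450.4382759688782 171
fixed r, ring minus TCP mm [-1.511781    1.98941441] 528.7485584422535
```

Run:
```python
from h import *
from scipy.optimize import least_squares
s=arm.sense();e=np.array(s['eef_pos']);p=cam('wrist');P=cloud(p)-e
k=(np.abs(P[...,2]-.0157)<.002)&(np.abs(P[...,1])<.017)&(P[...,0]>.006)&(P[...,0]<.03)
q=P[k]*1000
b=[]
for y in np.arange(-15,16,1.):
    t=q[np.abs(q[:,1]-y)<.6]
    if len(t)>2: b.append((t[:,0].max(),y))
b=np.array(b)
r=least_squares(lambda v:np.hypot(b[:,0]-v[0],b[:,1]-v[1])-22,[0,0],loss='soft_l1');print(r.x,r.cost,len(b));print(np.round(r.fun,1))
```

```text
[-0.06197687 -0.04087823] 0.6086581203181698 31
[ 0.2 -0.1 -0.1  0.1  0.5  0.  -0.1 -0.1 -0.2 -0.2 -0.1  0.4  0.3  0.1
 -0.1 -0.1 -0.2 -0.4 -0.2 -0.  -0.   0.1  0.2 -0.3  0.   0.  -0.2  0.1
  0.2  0.3  0.1]
```

```bash
python3 -m crank '[{"grip":0.2,"dp":[20,2,0],"angular":[0,0,0]},{"grip":0.2,"dp":[36,3,0],"angular":[0,0,0]},{"grip":0.2,"dp":[36,3,-15],"angular":[0,0,0]},{"grip":0.2,"dp":[36,3,-35],"angular":[0,0,0]},{"grip":0.2,"dp":[36,3,-45],"angular":[0,0,0]},{"grip":0.2,"dp":[36,3,-52],"angular":[0,0,0]},{"grip":0.2,"dp":[36,3,-59],"angular":[0,0,0]},{"grip":0.2,"dp":[36,3,-59],"angular":[0,0,0]}]'
```

```text
time: 16.0
eef_pos: [0.5827, 0.0779, 0.0748]
tcp_rot: [-0.0, 0.997, 0.074, -0.0]
force: [-0.3, -0.4, -0.9]
gripper_width: 0.0435
grip_force: 30.0
```

```bash
python3 -m crank '[{"grip":0.2,"dp":[0.8,-0.5,-6],"angular":[0,0,0]},{"grip":0.2,"dp":[0.8,-0.5,-12],"angular":[0,0,0]},{"grip":0.2,"dp":[0.8,-0.5,-18],"angular":[0,0,0]},{"grip":0.2,"dp":[0.8,-0.5,-24],"angular":[0,0,0]},{"grip":0.2,"dp":[0.8,-0.5,-30],"angular":[0,0,0]},{"grip":0.2,"dp":[0.8,-0.5,-34],"angular":[0,0,0]},{"grip":0.2,"dp":[0.8,-0.5,-36],"angular":[0,0,0]},{"grip":0.2,"dp":[0.8,-0.5,-36],"angular":[0,0,0]}]'
python3 - <<'E'
from h import *
s=arm.sense();e=np.array(s['eef_pos']);p=cam('wrist');P=cloud(p)-e
k=(np.abs(P[...,2]-.0157)<.006)&(np.abs(P[...,1])<.012)&(P[...,0]>.013)&(P[...,0]<.0215)
print(e,s['force'],np.median(P[k],0)*1000,k.sum())
E
```

```text
time: 16.8
eef_pos: [0.5839, 0.0775, 0.0391]
tcp_rot: [-0.0, 0.997, 0.074, -0.0]
force: [-0.1, 0.8, 0.1]
gripper_width: 0.0436
grip_force: 30.0
[0.583886   0.07746047 0.03906534] [-0.11922035  0.82109832  0.14313693] [17.46045306  0.03757445 15.6447096 ] 1308
```

```bash
python3 -m crank '[{"grip":0.2,"dp":[0,0,-1.2],"angular":[0,0,0]},{"grip":0.2,"dp":[0,0,-1.8],"angular":[0,0,0]},{"grip":0.2,"dp":[0,0,-1.8],"angular":[0,0,0]},{"grip":0.7,"dp":[0,0,0],"angular":[0,0,0]},{"grip":0.7,"dp":[0,0,0],"angular":[0,0,0]},{"grip":0.7,"dp":[0,0,0],"angular":[0,0,0]},{"grip":0.7,"dp":[0,0,20],"angular":[0,0,0]},{"grip":0.7,"dp":[-10,0,60],"angular":[0,0,0]},{"grip":0.7,"dp":[-40,10,100],"angular":[0,0,0]},{"grip":0.7,"dp":[-75,30,120],"angular":[0,0,0]}]' && python3 -m crank '[{"grip":0.7,"dp":[-45,10,0],"angular":[0,0,0]},{"grip":0.7,"dp":[-90,40,20],"angular":[0,0,0]},{"grip":0.7,"dp":[-110,60,40],"angular":[0,0,0]},{"grip":0.7,"dp":[-110,60,40],"angular":[0,0,0]},{"grip":0.7,"dp":[-110,60,40],"angular":[0,0,0]}]'
python3 - <<'E'
from ring import *
np.set_printoptions(precision=4,suppress=True)
p=ring('collar_narrow',ztop=.054);P=cloud(p);save(p,'w5.png')
near=np.hypot(P[...,0]-.583,P[...,1]-.0765)<.04
for a,b in((.03,.042),(.045,.065)):
    q=P[near&(P[...,2]>a)&(P[...,2]<b)];print(len(q),np.median(q[:,2]),cv2.minEnclosingCircle((q[:,:2]*1000).astype(np.float32)))
for n,q in(('wrist',p),('scene',cam('scene')),('top',cam('top'))):
    C=cloud(q)
    for l in('panel_tab','panel_hinge'):
        for d in arm.place_of(q,l)[:2]:
            r,c=np.round(d['point']).astype(int);print(n,l,round(d['p'],2),d['point'],'cloud',C[r,c],'z32',onz(q,*d['point'],.032))
E
```

```text
time: 17.85
eef_pos: [0.5108, 0.1068, 0.1631]
tcp_rot: [0.0, 0.997, 0.073, 0.003]
force: [-0.0, 0.3, 1.4]
gripper_width: 0.0608
grip_force: 0.0
time: 18.35
eef_pos: [0.3993, 0.1678, 0.2002]
tcp_rot: [0.0, 0.997, 0.075, 0.001]
force: [0.6, 0.0, -0.7]
gripper_width: 0.0605
grip_force: 0.0
collar_narrow 0.94 c 575.0 76.6 r 19.6 z 54.1 box [480.  15.  59.  23.] [138. 135. 135.]
1563 0.03630271714471495 ((578.6759643554688, 76.78581237792969), 30.215667724609375)
964 0.054026949836906174 ((575.6331787109375, 76.80038452148438), 19.762744903564453)
wrist panel_tab 0.93 [92.7, 263.0] cloud [0.488  0.2215 0.0723] z32 [0.4915 0.2277 0.032 ]
scene panel_tab 0.97 [198.5, 406.5] cloud [ 0.4323  0.2545 -0.0022] z32 [0.4582 0.2416 0.032 ]
scene panel_hinge 0.63 [271.1, 440.0] cloud [0.6447 0.2484 0.0327] z32 [0.6445 0.2486 0.032 ]
scene panel_hinge 0.27 [331.3, 270.6] cloud [ 0.7218 -0.095   0.0919] z32 [ 0.6972 -0.0969  0.032 ]
top panel_tab 0.96 [249.3, 252.0] cloud [0.4915 0.2163 0.0734] z32 [0.4941 0.2214 0.032 ]
top panel_tab 0.48 [212.7, 268.7] cloud [0.5841 0.1799 0.0491] z32 [0.5872 0.1823 0.032 ]
top panel_hinge 0.72 [186.4, 242.0] cloud [0.6563 0.2535 0.0204] z32 [0.6531 0.2518 0.032 ]
```

View pics/w5.png

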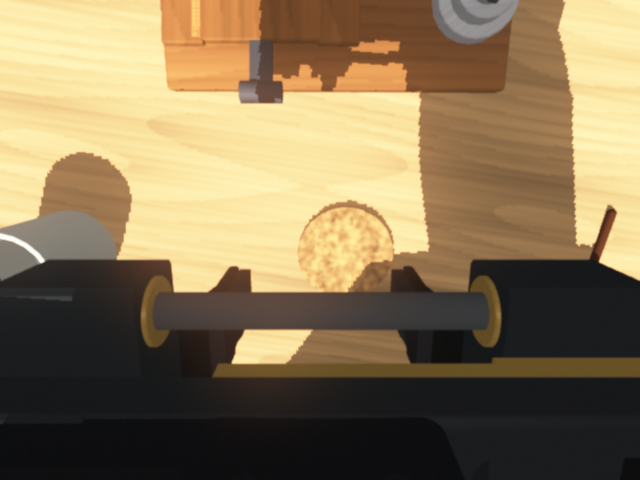

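Both collars are home: tops at 54.0 and 36.3 mm. The tab is at (260,92), about 70 mm up, so the panel already lies at roughly 12°. I measure the panel and tab.

```bash
cat > panel.py <<'E'
from h import *
np.set_printoptions(precision=4,suppress=True)
u=np.array([-np.cos(np.radians(8.4)),-np.sin(np.radians(8.4))]);v=np.array([np.sin(np.radians(8.4)),-np.cos(np.radians(8.4))])
for n in('top','scene','wrist'):
    p=cam(n);P=cloud(p);ds=arm.regions_of(p,'panel')
    if not ds: continue
    m=cv2.erode(ds[0]['mask'].astype(np.uint8),np.ones((3,3)))>0;q=P[m];q=q[~np.isnan(q[:,0])&(q[:,2]>.025)]
    best=None;rng=np.random.default_rng(0)
    for _ in range(300):
        a,b,c=q[rng.choice(len(q),3,0)];k=np.cross(b-a,c-a);L=np.linalg.norm(k)
        if L<1e-5: continue
        k/=L;i=np.abs((q-a)@k)<.002
        if best is None or i.sum()>best.sum(): best=i
    w=q[best];k=np.linalg.svd(w-w.mean(0),full_matrices=False)[2][2];k*=np.sign(k[2])
    print(n,len(w),len(q),'angle deg',np.degrees(np.arccos(k[2])),'normal yaw',np.degrees(np.arctan2(k[1],k[0])),w.mean(0))
    ds=arm.place_of(p,'panel_tab')
    if n!='scene' and ds:
        r,c=np.round(ds[0]['point']).astype(int)
        k=P[max(r-30,0):r+30,max(c-40,0):c+40].reshape(-1,3);z=np.nanpercentile(k[:,2],98);k=k[k[:,2]>.055]
        a=k[:,:2]@u;t=k[a>np.nanmax(a)-.014];s=t[:,:2]@v
        cen=u*(np.max(t[:,:2]@u)+np.min(t[:,:2]@u))/2+v*(s.max()+s.min())/2
        print(' bar',len(t),'centre',cen*1000,'len',(s.max()-s.min())*1000,'z',np.median(t[:,2]),z)
E
python3 panel.py
```

```text
top 1120 2505 angle deg 11.711153217686446 normal yaw 12.087066473636185 [0.5737 0.2375 0.0527]
 bar 391 centre [403.775  159.1196] len 109.52839424988001 z 0.5851840353442616 0.5885666202914013
scene 2814 3766 angle deg 11.276205292687806 normal yaw 7.176989116715199 [0.5817 0.2359 0.0501]
wrist 9075 10015 angle deg 10.543613371883946 normal yaw 8.308260360021919 [0.5323 0.2304 0.06  ]
 bar 965 centre [488.2356 224.166 ] len 30.229869774434427 z 0.07156773506819175 0.07305007650424926
```

```bash
python3 -m crank '[{"grip":0.6,"dp":[40,25,-10],"angular":[0,0,0]},{"grip":0.6,"dp":[80,50,-20],"angular":[0,0,0]},{"grip":0.6,"dp":[88.5,56.5,-50],"angular":[0,0,0]},{"grip":0.6,"dp":[88.5,56.5,-90],"angular":[0,0,0]},{"grip":0.6,"dp":[88.5,56.5,-120],"angular":[0,0,0]},{"grip":0.6,"dp":[88.5,56.5,-138],"angular":[0,0,0]},{"grip":0.6,"dp":[88.5,56.5,-148],"angular":[0,0,0]},{"grip":0.6,"dp":[88.5,56.5,-148],"angular":[0,0,0]},{"grip":0.6,"dp":[88.5,56.5,-148],"angular":[0,0,0]}]'
```

```text
time: 20.2
eef_pos: [0.4883, 0.2242, 0.0525]
tcp_rot: [-0.0, 0.997, 0.074, 0.001]
force: [-0.7, 0.0, -0.1]
gripper_width: 0.0524
grip_force: 0.0
```

```bash
python3 -m crank '[{"grip":0.15,"dp":[0,0,0],"angular":[0,0,0]},{"grip":0.15,"dp":[0,0,0],"angular":[0,0,0]},{"grip":0.15,"dp":[0,0,0],"angular":[0,0,0]},{"grip":0.15,"dp":[0,0,0],"angular":[0,0,0]},{"grip":0.15,"dp":[2,0.3,9.5],"angular":[0,0,0]},{"grip":0.15,"dp":[5,0.7,19.5],"angular":[0,0,0]},{"grip":0.15,"dp":[8.3,1.2,29],"angular":[0,0,0]},{"grip":0.15,"dp":[12.3,1.8,38.2],"angular":[0,0,0]},{"grip":0.15,"dp":[16.8,2.5,47.3],"angular":[0,0,0]},{"grip":0.15,"dp":[21.8,3.2,56],"angular":[0,0,0]}]'; python3 panel.py
```

```text
time: 21.2
eef_pos: [0.5089, 0.2274, 0.1076]
tcp_rot: [-0.0, 0.997, 0.074, -0.001]
force: [2.2, 4.5, -8.9]
gripper_width: 0.0295
grip_force: 30.0
top 213 458 angle deg 32.159619185001596 normal yaw 3.174959937877493 [0.6063 0.1946 0.0676]
scene 3137 4170 angle deg 32.39325389606161 normal yaw 8.440677880860207 [0.5914 0.2373 0.0746]
wrist 2594 3316 angle deg 0.508036329208079 normal yaw 98.76816243457168 [0.5838 0.0915 0.0362]
 bar 1503 centre [519.0018 230.0094] len 33.90883081282517 z 0.12085603540275466 0.19702721466894627
```

```bash
python3 -m crank '[{"grip":0.15,"dp":[5.5,0.8,8.3],"angular":[0,0,0]},{"grip":0.15,"dp":[11.6,1.7,16.4],"angular":[0,0,0]},{"grip":0.15,"dp":[18.1,2.7,24],"angular":[0,0,0]},{"grip":0.15,"dp":[25,3.7,31.2],"angular":[0,0,0]},{"grip":0.15,"dp":[32.4,4.8,38],"angular":[0,0,0]},{"grip":0.15,"dp":[40.3,5.9,44.3],"angular":[0,0,0]},{"grip":0.15,"dp":[48.4,7.1,50.1],"angular":[0,0,0]},{"grip":0.15,"dp":[56.9,8.4,55.4],"angular":[0,0,0]},{"grip":0.15,"dp":[56.9,8.4,55.4],"angular":[0,0,0]},{"grip":0.15,"dp":[56.9,8.4,55.4],"angular":[0,0,0]}]'; python3 panel.py
```

```text
time: 22.65
eef_pos: [0.5656, 0.2358, 0.1626]
tcp_rot: [-0.0, 0.997, 0.074, -0.001]
force: [-2.9, 4.8, 1.1]
gripper_width: 0.0298
grip_force: 30.0
top 38 75 angle deg 56.3685708277765 normal yaw 34.35558569504795 [0.6258 0.1992 0.0956]
 bar 120 centre [465.4076 154.4541] len 17.97063859803094 z 0.5851518429265647 0.5840265022008236
scene 3109 3931 angle deg 58.80172013363101 normal yaw 8.253719208749867 [0.6135 0.2403 0.1026]
wrist 31896 37019 angle deg 58.55752955893448 normal yaw 8.379540043727873 [0.6062 0.2417 0.1117]
 bar 17 centre [563.7553 234.9992] len 30.297256277921402 z 0.18364451827076114 0.2511955469593621
```

The panel is at about 58.7°. I release and retreat.

```bash
python3 -m crank '[{"grip":0.5,"dp":[0,0,0],"angular":[0,0,0]},{"grip":0.6,"dp":[0,0,0],"angular":[0,0,0]},{"grip":0.6,"dp":[0,0,0],"angular":[0,0,0]},{"grip":0.6,"dp":[-5,0,10],"angular":[0,0,0]},{"grip":0.6,"dp":[-15,-2,30],"angular":[0,0,0]},{"grip":0.6,"dp":[-40,-5,60],"angular":[0,0,0]},{"grip":0.6,"dp":[-80,-10,80],"angular":[0,0,0]},{"grip":0.6,"dp":[-120,-20,90],"angular":[0,0,0]},{"grip":0.6,"dp":[-120,-20,90],"angular":[0,0,0]},{"grip":0.6,"dp":[-120,-20,90],"angular":[0,0,0]}]'; python3 panel.py
python3 - <<'E'
from h import *
p=cam('scene');save(p,'end.png');P=cloud(p)
near=np.hypot(P[...,0]-.583,P[...,1]-.0765)<.035
for a,b in((.03,.042),(.047,.06)):
    q=P[near&(P[...,2]>a)&(P[...,2]<b)];print(len(q),np.median(q[:,2]),cv2.minEnclosingCircle((q[:,:2]*1000).astype(np.float32)))
E
```

```text
time: 24.1
eef_pos: [0.4462, 0.2155, 0.2545]
tcp_rot: [-0.0, 0.997, 0.074, 0.002]
force: [0.1, -0.7, -0.1]
gripper_width: 0.0521
grip_force: 0.0
top 877 1196 angle deg 58.94932683096808 normal yaw 8.51419508564721 [0.609  0.2401 0.1058]
 bar 354 centre [456.2598 190.4601] len 73.92136102467336 z 0.6404518013538342 0.6436925699261951
scene 3070 3920 angle deg 58.79143140190394 normal yaw 8.152013468948759 [0.6129 0.2403 0.1035]
wrist 4256 6485 angle deg 53.95552923719391 normal yaw 8.33289472400477 [0.5859 0.2381 0.1441]
 bar 1605 centre [563.7313 235.3286] len 30.163310310787505 z 0.18050985213446105 0.1821874519385025
304 0.03582898787566119 ((587.5533447265625, 77.4870376586914), 31.095569610595703)
246 0.053389894211645916 ((586.4323120117188, 77.26201629638672), 22.357877731323242)
```

View pics/end.png

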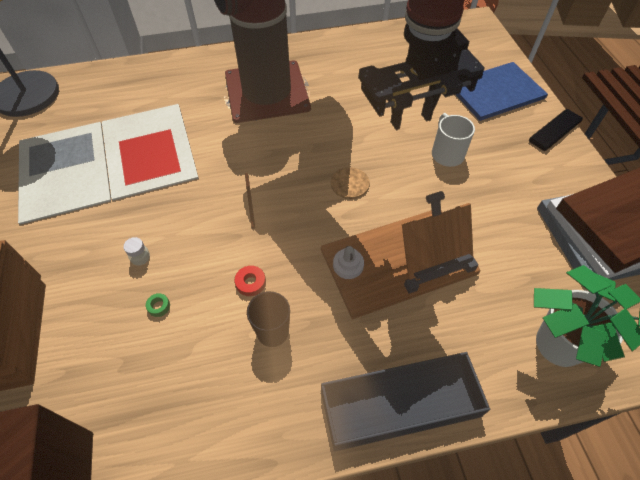

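The final view shows both collars stacked at (348,262) and the panel standing at about 59° at (438,240). The bystanders and look-alikes are where they were, and the arm is clear.

```bash
python3 -c "
from rig import arm;print(arm.close_job())"
```

```text
the job is handed in; nothing more can be done
None
```

The job is handed in: both collars measured home on the post (wide one below, narrow one on top), the panel stands at about 59°, and the bystanders look unmoved in the final picture; the hand-in returned no verdict.

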